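# Shut and lock the hasp of the saffron strongbox

## Robot

A 6-joint arm with a two-finger parallel gripper is mounted at the origin on the work surface. World frame = base frame: x ahead of the robot, y to its left, z up, the work surface at z = 0. Lengths are in m, angles in rad, forces in N, time in s.
With the tool pointing down it reaches from about 0.375 to 0.925 m from the base axis. Payload 5.7 kg.
Tool frame: the origin (TCP) lies between the finger pads; the fingertips stand 8 mm ahead of it and the grasp point (between the pads) lies 11 mm behind it; z points along the fingers, y is the line along which they close (so a half turn about z gives the same grasp; the last joint's range is limited). The gripper opens to 85 mm and grips with 20 to 120 N. Pads are 22 mm wide; open, the fingers measure 114 mm over their backs; the gripper's body (76 mm by 85 mm) begins 54 mm behind the grasp point. The pads swing forward as they close: fully open they stand 13 mm farther back than shut.
Start: joints at [-1.293, 0.359, 1.51, -0, 1.272, -0.115], TCP at [0.23, -0.554, 0.239] pointing down, gripper open.
Joint ranges: [-2.97, 2.97], [-1.01, 2.36], [0.21, 2.38], [-0.96, 4.11], [0.2, 2.71], [-2.98, 2.98]. Speed limits (rad/s): [2.39, 2.39, 3.14, 3.14, 3.14, 3.14].

## Interface

Orientations are given as a unit quaternion [w, x, y, z].
In Python, from plant import r gives the robot as it stands. The module is installed in compiled form; this text tells all that it offers.
- The arm moves only by the tool carry_out, never from a script. Its argument "targets" is a list of rows, each an object with "slide": the shift along the world's x, y, z in units of 0.2 m (1.0 is 0.2 m), a list of three; "dr": the turn, a rotation vector about the world's x, y, z in units of 60 degrees (1.0 is 60 degrees), a list of three. In form: [{"slide": [dx, dy, dz], "dr": [ax, ay, az]}, ...]. A call has exactly 10 rows; each row shifts and turns the commanded pose from where the row before left it; what a row does not reach is not made up. A row lasts 1/12 s, in which the tool goes at most 41.7 mm and 7.16 degrees, less where a joint would pass 70% of its speed; a pose out of reach is approached as far as the arm can. A call with a number of a shift or a turn outside -1 to 1 is refused whole. A call with a gripper value outside its range is refused whole. "jaw" is the opening, from -1 (shut) to 1 (fully open), set as the call begins (left out, the last holds). The fingers move at their own pace and stop on an object; "force" is the grip in N (left out, the last holds). Time passes only in rows, so rows that do not move let the fingers close, or fill a call up. It gives the time, the measured TCP pose, the force, the opening and the grip force at its end, in the units of the state.
- r.sense(): the state, without advancing time (a new reading comes with each control period).
- r.snapshot(name): name is "scene" or "top" or "wrist"; returns (picture, depth): 480x640x3 uint8, blue, green, red; 480x640 float32, m along the optical axis (not along the pixel's ray), 0 where there is no reading.
- r.camera_info(name): a dict with "fx", "fy", "cx", "cy" (pixels), "R" (3x3) and "t" (3): a world point X has camera coordinates R X + t; the wrist camera has in their place "hand_eye" (4x4, takes a point from camera to tool coordinates, whose origin is the TCP and whose axes are the flange's). Camera axes: x right, y down, z forward; pixel columns grow to the right and rows downward; lengths in m; the calibration is good to about 2 mm. A picture is of the moment at which its call begins: read the wrist's pose just before it. camera_info takes no time and is no camera call.
- r.hand_in(): hands the job in; it is judged then, once.
Trained networks look in the newest picture that a camera, given by its name, has taken for a name from the list of things; names that differ only in an ending like _2 or _b are one class to them, and where a whole thing is asked for, a point or a joint stands for the part that bears it (a point fixed in the world has none). Each returns a list of dicts, best first, with "conf" (0 to 1); they miss things now and then, are a little off and sometimes report something else, mostly with a low value. They report only what shows in the picture. A call takes as long as a camera call.
- r.find_in(camera, query): "uv" ([column, row] in pixels, amid what is visible of it).
The state is a dict: "t": time; "joints": joint angles; "joint_vel": joint speeds; "joint_torque": joint torques, N m; "tcp_pos": TCP position; "orientation": TCP orientation; "wrist_force": force on the tool from outside, world axes, zero at the start; "torque": the same for the moment, N m; "width": finger opening in m; "gripper_force": force on a finger pad.
Only numpy, scipy, OpenCV 4.12 (cv2) and the standard library are available. Lean on these libraries where they do the work, as an engineer would, in place of code of your own. Each camera call takes 0.05 s, during which the arm holds its last target. There are 200 camera calls.

## Task

Swing the strongbox's open hasp over and press it down until it snaps home under its roller catch. Then take the key from its wooden stand, push it fully into the lock, turn it clockwise to its stop and back home, draw it out, and put it back upright, fully down in the slot of the stand. Leave the other things on the bench where they are.

Things in the scene. Friction and masses are not known exactly. Their poses are not given: they have to be found in the camera images.
- strongbox: Grey steel box fixed to the bench, 260 (x) x 170 (y) x 110 mm high, lid shut. Origin: centre of its underside, z up. On its top, along y = 0: the hasp's hinge at x = +30 mm, the round lock post near x = -50 and, at x = -113 to -127, the catch, a steel block 60 mm long in y, 22 mm high, whose spring roller sticks out to +x.
- hasp (a joint): Hasp angle: 0 = shut, flat on the box's top under the roller; 1.57 = upright; starts leaning back at 1.6 to 2.1 (tip up and to the box's +x); end of travel 2.4. Stiff hinge (0.16 N m): it stays where left. In the last 0.1 rad the tip is pressed past the roller with about 5 to 10 N down on the thumb block and snaps below it onto its stop; home is below 0.03.
- hasp_hinge (a point): Point on the hasp's hinge axis (the box's y), 8 mm over the box's top, mid-width; it turns with the hasp. The strap, 128 mm long, 68 wide, 5 thick, runs along this frame's -x; its z is the strap's outer side, up when shut. A window 50 x 50 mm, centred 80 mm from the hinge, drops over the lock post.
- hasp_thumb (a point): Centre of the outer face of the thumb block on the hasp's tip, 115 mm from the hinge and 26.5 mm off the strap's mid-plane; axes as hasp_hinge. The block is 16 mm along the strap, 44 across and stands 24 off it. With the hasp shut this face is level, 34.5 mm over the box's top. Push here.
- lock_mark (a point): Nominal centre of the lock post's top, 34 mm over the box's top; axes as the box. The post (41 mm across) is NOT measured: it really sits up to 2.5 mm off in the box's x and also in its y, so feel for the keyway: a slot 15.6 x 6.6 mm, 29 deep, 1.2 mm chamfer, long side along the box's x when plug = 0. Around it the top is flat at this height.
- plug (a joint): Angle of the lock's brass plug with its keyway: 0 = home (as at the start), growing as it turns clockwise seen from above to a hard stop at 1.05 rad. Friction 0.05 N m; it stays where left. The key has about 0.12 rad of play either way, so the hand turns a little further. At the stop: above 0.95. Home: below 0.15.
- key: Steel key, 80 mm tall, 60 to 130 g, standing upright, loose. Origin: the blade's lower end, z up. Blade 14 (x) x 5 mm (y), 26 mm long with a narrowed tip; then a round collar of 22 mm diameter, z = 26 to 38 mm, that stops on the face of the stand or lock; then a flat bow to grip, 34 (x) x 10 mm (y), z = 38 to 80 mm. The blade goes in either way round.
- key_bow (a point): Centre of the key's bow, 61 mm above the blade's lower end; axes as the key. Pinch it across y (10 mm) from above.
- key_stand: Wooden block 80 x 80 x 40 mm high, fixed to the bench, origin at the centre of its underside.
- stand_slot (a point): Centre of the mouth of the slot in the stand's top, 40 mm over the bench; slot 17 mm (x) x 8 mm (y), 30 mm deep, 2 mm chamfer; axes as the stand. The key starts in it, upright, blade down and collar on the stand's top (key origin 26 mm below this point).
- corm_a: Bystander: brown corm (bulb), 64 mm across, loose.
- corm_b: Bystander: brown corm (bulb), 60 mm across, loose.
- jar: Bystander: glass jar with steel cap, 72 mm across, 100 mm high, loose.
- sprayer: Bystander: white plastic bottle, 68 mm across, 190 mm high, loose.
- cup: Bystander: white cup, 84 mm across, 85 mm high, loose.
- knife: Bystander: flat spatula 170 mm long, lying, loose.

How it is judged:
By the outcome, as a careful person would: the job done as asked, in the order asked, and still so for the second after the job is handed in, with the robot touching nothing.
It also fails if it takes over 72 s, if anything falls off the work surface, if the arm or the gripper's body presses on something with over 40 N, if the wrist force passes 120 N, or if a joint passes its speed limit or range.

## Working session

There is one attempt and no reset: what is moved stays moved. The work goes in short steps, Python scripts to look and compute and a tool call to move; the robot and the scene stay as the last step left them, time stands still between calls to the robot, and variables do not carry over. Pictures are saved under pics/ and viewed, at most 10 in all, crops included, and the job is handed in when it is done.

Besides the shell and the picture viewer there is one more tool, called after ">>>" as name(argument=value, ...) on one line, values as JSON. carry_out: Moves the arm, as the interface text tells. Its arguments: {"type":"object","properties":{"targets":{"type":"array","items":{"type":"object","properties":{"slide":{"type":"array","items":{"type":"number","minimum":-1,"maximum":1}},"dr":{"type":"array","items":{"type":"number","minimum":-1,"maximum":1}}}}},"jaw":{"type":"number"},"force":{"type":"number"}},"required":["targets"]}

```bash
mkdir -p pics; cat > h.py <<'E'
import numpy as np, cv2
from scipy.spatial.transform import Rotation as Ro
from plant import r
def rot(q): return Ro.from_quat([q[1],q[2],q[3],q[0]])
def world(cam,uv,d,s=None):
    c=r.camera_info(cam); p=np.array([(uv[0]-c['cx'])/c['fx']*d,(uv[1]-c['cy'])/c['fy']*d,d])
    if cam!='wrist': return np.array(c['R']).T@(p-np.array(c['t']))
    H=np.array(c['hand_eye']); s=s or r.sense()
    return rot(s['orientation']).as_matrix()@(H[:3,:3]@p+H[:3,3])+s['tcp_pos']
def cloud(cam,D,s=None):
    v,u=np.mgrid[0:480,0:640]; c=r.camera_info(cam)
    P=np.stack([(u-c['cx'])/c['fx']*D,(v-c['cy'])/c['fy']*D,D],-1)
    if cam!='wrist': W=(P-np.array(c['t']))@np.array(c['R'])
    else:
        H=np.array(c['hand_eye']); s=s or r.sense()
        W=(P@H[:3,:3].T+H[:3,3])@rot(s['orientation']).as_matrix().T+np.array(s['tcp_pos'])
    W[D==0]=np.nan
    return W
E
python3 - <<'E'
from h import *
s=r.sense();print({k:np.round(v,3).tolist() for k,v in s.items()})
ims=[]
for c in ['scene','top']:
    im,D=r.snapshot(c);np.save(f'{c}.npy',D);cv2.imwrite(f'{c}.png',im);cv2.imwrite(f'pics/{c}0.png',im)
    for q in ['strongbox','hasp_thumb','hasp_hinge','lock_mark','key','key_bow','key_stand','stand_slot','jar','sprayer','cup','corm_a','knife']:
        for f in r.find_in(c,q)[:2]:
            u,v=np.round(f['uv']).astype(int);d=D[v,u]
            print(c,q,f['uv'],round(f['conf'],2),np.round(world(c,f['uv'],d),3))
E
```

```text
{'t': 0.0, 'joints': [-1.293, 0.36, 1.511, -0.0, 1.272, -0.115], 'joint_vel': [-0.001, -0.002, -0.0, 0.001, -0.0, 0.001], 'joint_torque': [-0.003, -52.762, -27.861, -0.001, 0.013, -0.0], 'tcp_pos': [0.229, -0.554, 0.238], 'orientation': [-0.001, 0.981, 0.195, -0.0], 'wrist_force': [-0.05, -0.093, 0.151], 'torque': [0.022, 0.032, 0.012], 'gripper_force': 0.0, 'width': 0.086}
scene strongbox [279.8, 207.0] 0.98 [ 0.601 -0.134  0.112]
scene hasp_thumb [258.3, 177.1] 0.66 [ 0.645 -0.153  0.219]
scene hasp_thumb [296.1, 175.2] 0.16 [ 0.515 -0.185  0.145]
scene lock_mark [279.3, 206.7] 0.91 [ 0.6   -0.137  0.11 ]
scene key_bow [364.4, 288.4] 0.61 [0.575 0.192 0.085]
scene key_stand [360.1, 308.1] 0.75 [0.595 0.206 0.04 ]
scene stand_slot [362.7, 306.5] 0.74 [0.588 0.206 0.041]
scene jar [246.0, 282.1] 0.9 [0.79  0.016 0.081]
scene jar [364.8, 288.9] 0.55 [0.573 0.192 0.082]
scene sprayer [445.0, 362.6] 0.64 [1.128 0.789 1.06 ]
scene cup [237.6, 160.3] 0.62 [ 0.556 -0.455  0.045]
scene cup [246.3, 279.5] 0.36 [0.787 0.014 0.088]
scene corm_a [386.8, 230.8] 0.9 [0.378 0.045 0.044]
scene corm
[... 400 characters left out ...]
0.0] 0.71 [ 0.636 -0.187  0.109]
top key [227.6, 244.6] 0.55 [0.561 0.186 0.08 ]
top key_bow [230.9, 241.5] 0.64 [0.57  0.18  0.068]
top key_stand [232.7, 245.3] 0.88 [0.563 0.179 0.052]
top stand_slot [237.2, 248.1] 0.92 [0.558 0.17  0.038]
top jar [308.3, 162.8] 0.79 [ 0.752 -0.005  0.103]
top jar [236.5, 243.8] 0.5 [0.568 0.171 0.041]
top sprayer [123.5, 246.6] 0.64 [0.552 0.412 0.129]
top sprayer [381.0, 244.0] 0.34 [ 0.556 -0.171  0.11 ]
top cup [482.2, 242.6] 0.73 [ 0.572 -0.442  0.004]
top cup [234.6, 244.7] 0.55 [0.566 0.176 0.042]
top corm_a [301.2, 328.6] 0.93 [0.363 0.014 0.058]
top corm_a [328.8, 325.4] 0.89 [ 0.37  -0.051  0.051]
top knife [118.3, 301.3] 0.59 [0.432 0.467 0.004]
```

View pics/scene0.png

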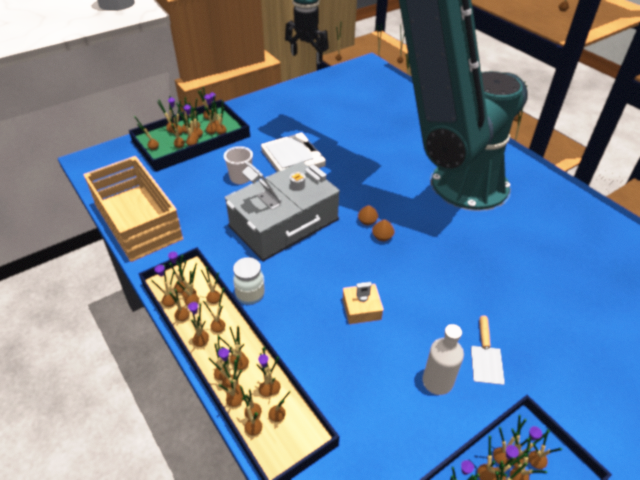

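View pics/top0.png

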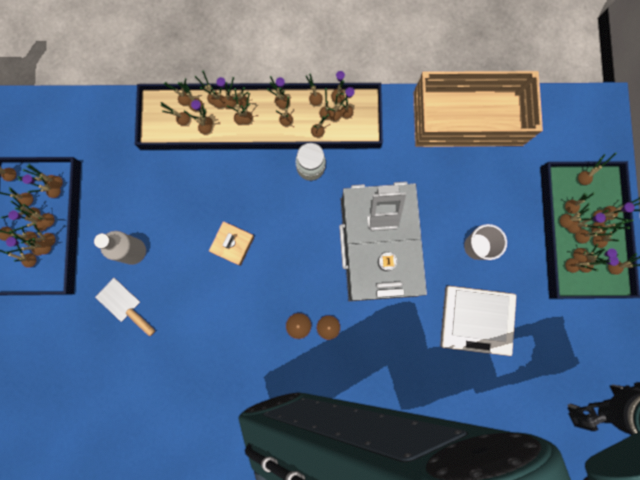

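```bash
python3 - <<'E'
from h import *
for c in ['top','scene']:
    W=cloud(c,np.load(c+'.npy'))
    m=(abs(W[...,2]-.11)<.006)&(W[...,0]>.35)&(W[...,0]<.75)&(W[...,1]<-.02)&(W[...,1]>-.37)
    P=W[m][:,:2].astype(np.float32);rc=cv2.minAreaRect(P);print(c,'box',rc,len(P),np.median(W[m][:,2]))
    m=(abs(W[...,2]-.04)<.005)&(abs(W[...,0]-.56)<.07)&(abs(W[...,1]-.18)<.07)
    P=W[m][:,:2].astype(np.float32);print(c,'stand',cv2.minAreaRect(P),len(P))
    m=(W[...,2]>.06)&(W[...,2]<.12)&(abs(W[...,0]-.56)<.06)&(abs(W[...,1]-.18)<.06)
    P=W[m];print(c,'key',P.mean(0),P.max(0),cv2.minAreaRect(P[:,:2].astype(np.float32)),len(P))
    m=(W[...,2]>.125)&(W[...,0]>.35)&(W[...,0]<.75)&(W[...,1]<-.05)&(W[...,1]>-.33)
    for lo in np.arange(.125,.27,.015):
        q=W[m&(W[...,2]>=lo)&(W[...,2]<lo+.015)]
        if len(q):print(c,round(lo,3),len(q),np.round(q.min(0),3),np.round(q.max(0),3),np.round(q.mean(0),3))
E
```

```text
top box ((0.5934127569198608, -0.1480545997619629), (0.3241392970085144, 0.2298399806022644), 3.4968173503875732) 6601 0.11007344031538688
top stand ((0.5706042647361755, 0.18516552448272705), (0.0812135636806488, 0.07979398965835571), 64.71184539794922) 914
top key [0.56937289 0.18363876 0.08630052] [0.58662717 0.1946848  0.0974451 ] ((0.5700258016586304, 0.18499907851219177), (0.01039967592805624, 0.03328918665647507), 65.05081939697266) 101
top 0.125 476 [ 0.436 -0.216  0.125] [ 0.602 -0.143  0.14 ] [ 0.497 -0.183  0.132]
top 0.14 333 [ 0.493 -0.21   0.14 ] [ 0.608 -0.143  0.155] [ 0.543 -0.179  0.145]
top 0.155 152 [ 0.604 -0.21   0.155] [ 0.617 -0.142  0.17 ] [ 0.61  -0.176  0.163]
top 0.17 52 [ 0.611 -0.209  0.17 ] [ 0.622 -0.142  0.185] [ 0.616 -0.176  0.176]
top 0.185 45 [ 0.618 -0.209  0.185] [ 0.629 -0.141  0.2  ] [ 0.623 -0.176  0.193]
top 0.2 45 [ 0.623 -0.209  0.2  ] [ 0.659 -0.141  0.215] [ 0.631 -0.176  0.208]
top 0.215 301 [ 0.631 -0.209  0.215] [ 0.666 -0.141  0.23 ] [ 0.647 -0.173  0.224]
top 0.23 118 [ 0.636 -0.208  0.23 ] [ 0.65  -0.142  0.24 ] [ 0.642 -0.175  0.2
[... 426 characters left out ...]
159771), 71.17871856689453) 185
scene 0.125 269 [ 0.437 -0.215  0.125] [ 0.608 -0.139  0.14 ] [ 0.488 -0.177  0.131]
scene 0.14 149 [ 0.494 -0.202  0.14 ] [ 0.614 -0.139  0.155] [ 0.53  -0.176  0.145]
scene 0.155 40 [ 0.606 -0.206  0.155] [ 0.62  -0.139  0.17 ] [ 0.616 -0.17   0.164]
scene 0.17 20 [ 0.615 -0.193  0.17 ] [ 0.625 -0.138  0.185] [ 0.62  -0.152  0.177]
scene 0.185 8 [ 0.623 -0.15   0.19 ] [ 0.63  -0.137  0.199] [ 0.627 -0.141  0.194]
scene 0.2 27 [ 0.629 -0.169  0.201] [ 0.665 -0.136  0.215] [ 0.646 -0.148  0.21 ]
scene 0.215 159 [ 0.634 -0.204  0.215] [ 0.669 -0.136  0.23 ] [ 0.656 -0.166  0.224]
scene 0.23 64 [ 0.641 -0.208  0.23 ] [ 0.655 -0.134  0.24 ] [ 0.647 -0.169  0.234]
```

Scene view: box in the middle with the hasp leaning back (258,177), key in its stand at (364,290). In the top view the lock post is at (388,261), the catch at (389,289) and the stand at (232,244). The box yaw is about 4°, the key's x is at about −25°, and the hasp is at about 1.9 rad.

>>> carry_out(targets=[{"slide":[0.12,0.095,0.1],"dr":[0,0,-0.077]},{"slide":[0.12,0.095,0.1],"dr":[0,0,-0.077]},{"slide":[0.12,0.095,0.1],"dr":[0,0,-0.077]},{"slide":[0.12,0.095,0.1],"dr":[0,0,-0.077]},{"slide":[0.12,0.095,0.05],"dr":[0,0,0]},{"slide":[0.12,0.095,0],"dr":[0,0,0]},{"slide":[0.12,0.095,0],"dr":[0,0,0]},{"slide":[0.12,0.095,0],"dr":[0,0,0]},{"slide":[0.12,0.095,0],"dr":[0,0,0]},{"slide":[0.12,0.095,0],"dr":[0,0,0]}], jaw=-1, force=30)

```text
t: 2.23
tcp_pos: [0.4707, -0.3631, 0.3294]
orientation: [0.0, 0.999, 0.035, 0.0]
wrist_force: [-0.8, -0.5, -0.7]
width: 0.0005
gripper_force: 0.0
```

```bash
python3 - <<'E'
from h import *
s=r.sense();im,D=r.snapshot('wrist');print(np.round(s['tcp_pos'],3),s['t'],rot(s['orientation']).as_matrix().round(3).tolist(),s['width'])
print(r.camera_info('wrist'))
cv2.imwrite('pics/w1.png',im)
W=cloud('wrist',D,s)
m=(abs(W[...,2]-.11)<.004);P=W[m][:,:2].astype(np.float32)
print(len(P),cv2.minAreaRect(P) if len(P) else 0)
for q in ['hasp_thumb','lock_mark','strongbox']:
    for f in r.find_in('wrist',q)[:1]:
        u,v=np.round(f['uv']).astype(int);print(q,f,W[v,u].round(3))
E
```

```text
[ 0.471 -0.363  0.329] 2.2333 [[0.998, 0.07, 0.0], [0.07, -0.998, -0.0], [0.0, 0.0, -1.0]] 0.000455837734264757
{'fx': 390.10802229672606, 'fy': 390.10802229672606, 'cx': 313.9500079935784, 'cy': 235.32652723589763, 'hand_eye': array([[-7.36442148e-04, -9.56894647e-01, -2.90434317e-01,
         7.57357689e-02],
       [ 9.99999726e-01, -7.25436349e-04, -1.45560578e-04,
        -1.00643165e-03],
       [-7.14054730e-05, -2.90434345e-01,  9.56894919e-01,
        -1.34179680e-01],
       [ 0.00000000e+00,  0.00000000e+00,  0.00000000e+00,
         1.00000000e+00]])}
34447 ((0.5427705645561218, -0.36903107166290283), (0.18916277587413788, 0.5540477633476257), 3.9462649822235107)
hasp_thumb {'uv': [78.5, 20.1], 'conf': 0.77} [ 0.603 -0.177  0.14 ]
lock_mark {'uv': [125.3, 102.7], 'conf': 0.58} [ 0.546 -0.193  0.108]
strongbox {'uv': [126.1, 101.0], 'conf': 0.58} [ 0.548 -0.195  0.11 ]
```

>>> carry_out(targets=[{"slide":[0.156,0.118,0],"dr":[0,0,0]},{"slide":[0.156,0.118,0],"dr":[0,0,0]},{"slide":[0.156,0.118,0],"dr":[0,0,0]},{"slide":[0.156,0.118,0],"dr":[0,0,0]},{"slide":[0.156,0.118,0],"dr":[0,0,0]},{"slide":[0.156,0.118,0],"dr":[0,0,0]},{"slide":[0.156,0.118,0],"dr":[0,0,0]},{"slide":[0.156,0.118,0],"dr":[0,0,0]},{"slide":[0,0,-0.2],"dr":[0,0,0]},{"slide":[0,0,-0.2],"dr":[0,0,0]}])

```text
t: 3.27
tcp_pos: [0.7229, -0.1761, 0.2515]
orientation: [0.002, 0.999, 0.036, 0.004]
wrist_force: [-0.6, 0.2, -1.4]
width: -0.0001
gripper_force: 0.0
```

>>> carry_out(targets=[{"slide":[0,0,-0.19],"dr":[0,0,0]},{"slide":[-0.1,0,0],"dr":[0,0,0]},{"slide":[-0.1,0,0],"dr":[0,0,0]},{"slide":[-0.06,0,0],"dr":[0,0,0]},{"slide":[-0.06,0,0],"dr":[0,0,0]},{"slide":[-0.06,0,0],"dr":[0,0,0]},{"slide":[-0.06,0,0],"dr":[0,0,0]},{"slide":[-0.06,0,0],"dr":[0,0,0]},{"slide":[-0.06,0,0],"dr":[0,0,0]},{"slide":[-0.06,0,0],"dr":[0,0,0]}])

```text
t: 4.1
tcp_pos: [0.5948, -0.1776, 0.2118]
orientation: [0.001, 0.999, 0.034, 0.001]
wrist_force: [1.4, -1.7, 0.1]
width: -0.0001
gripper_force: 0.8
```

```bash
python3 - <<'E'
from h import *
s=r.sense();im,D=r.snapshot('wrist');im2,D2=r.snapshot('scene');print(s['wrist_force'])
cv2.imwrite('pics/w2.png',np.hstack([cv2.resize(im,(400,300)),cv2.resize(im2[120:300,180:420],(400,300))]))
E
```

```text
[ 1.43813343 -1.66230927  0.06857971]
```

View pics/w2.png

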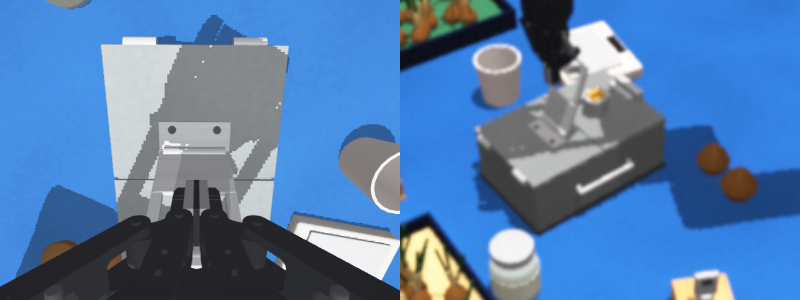

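>>> carry_out(targets=[{"slide":[-0.078,0,0],"dr":[0,0,0]},{"slide":[-0.078,0,0],"dr":[0,0,0]},{"slide":[-0.078,0,0],"dr":[0,0,0]},{"slide":[0.1,0,0],"dr":[0,0,0]},{"slide":[0,0,0.19],"dr":[0,0,0]},{"slide":[-0.14,-0.01,0],"dr":[0,0,0]},{"slide":[-0.14,-0.01,0],"dr":[0,0,0]},{"slide":[0,0,-0.08],"dr":[0,0,0]},{"slide":[0,0,-0.08],"dr":[0,0,0]},{"slide":[-0.02,-0.01,-0.08],"dr":[0,0,0]}])

```text
t: 5.03
tcp_pos: [0.4901, -0.1821, 0.2037]
orientation: [-0.0, 0.999, 0.037, -0.019]
wrist_force: [-83.6, -7.9, 71.2]
width: -0.0001
gripper_force: 54.4
```

>>> carry_out(targets=[{"slide":[0,0,0.04],"dr":[0,0,0]},{"slide":[0,0,0.05],"dr":[0,0,0]},{"slide":[0,0,0.08],"dr":[0,0,0]},{"slide":[0,0,0.08],"dr":[0,0,0]},{"slide":[0,0,0],"dr":[0,0,0]},{"slide":[0,0,0],"dr":[0,0,0]},{"slide":[0,0,0],"dr":[0,0,0]},{"slide":[0,0,0],"dr":[0,0,0]},{"slide":[0,0,0],"dr":[0,0,0]},{"slide":[0,0,0],"dr":[0,0,0]}])

```text
t: 5.87
tcp_pos: [0.5081, -0.1813, 0.2504]
orientation: [-0.0, 0.999, 0.035, -0.001]
wrist_force: [-0.4, -0.6, -0.7]
width: -0.0003
gripper_force: 0.0
```

```bash
python3 - <<'E'
from h import *
s=r.sense();print(np.round(s['tcp_pos'],4),np.round(s['orientation'],4),s['wrist_force'])
im,D=r.snapshot('wrist');im2,D2=r.snapshot('scene')
cv2.imwrite('pics/w3.png',np.hstack([cv2.resize(im,(400,300)),cv2.resize(im2[120:300,180:420],(400,300))]))
for n,W in [('w',cloud('wrist',D,s)),('s',cloud('scene',D2))]:
    m=(W[...,2]>.12)&(W[...,2]<.26)&(abs(W[...,0]-.56)<.15)&(W[...,1]<-.13)&(W[...,1]>-.225)
    for lo in np.arange(.12,.25,.015):
        q=W[m&(W[...,2]>=lo)&(W[...,2]<lo+.015)]
        if len(q):print(n,round(lo,3),len(q),np.round(q.min(0),3),np.round(q.max(0),3))
E
```

```text
[ 0.5081 -0.1813  0.2504] [-4.000e-04  9.994e-01  3.510e-02 -7.000e-04] [-0.4030729  -0.55358911 -0.70588223]
w 0.12 4944 [ 0.437 -0.213  0.12 ] [ 0.602 -0.141  0.135]
w 0.135 6734 [ 0.503 -0.211  0.135] [ 0.579 -0.142  0.15 ]
w 0.15 1762 [ 0.528 -0.212  0.15 ] [ 0.558 -0.143  0.165]
w 0.165 1450 [ 0.509 -0.213  0.165] [ 0.537 -0.145  0.18 ]
w 0.18 2205 [ 0.49  -0.215  0.18 ] [ 0.516 -0.146  0.195]
w 0.195 3292 [ 0.493 -0.202  0.195] [ 0.524 -0.157  0.21 ]
w 0.21 80 [ 0.509 -0.201  0.21 ] [ 0.515 -0.159  0.212]
w 0.24 614 [ 0.515 -0.193  0.245] [ 0.521 -0.166  0.255]
s 0.12 429 [ 0.437 -0.218  0.12 ] [ 0.603 -0.138  0.135]
s 0.135 313 [ 0.444 -0.213  0.135] [ 0.586 -0.141  0.15 ]
s 0.15 110 [ 0.528 -0.216  0.15 ] [ 0.565 -0.14   0.165]
s 0.165 72 [ 0.509 -0.216  0.165] [ 0.543 -0.144  0.18 ]
s 0.18 93 [ 0.489 -0.214  0.18 ] [ 0.523 -0.145  0.195]
s 0.195 89 [ 0.492 -0.202  0.195] [ 0.523 -0.152  0.21 ]
s 0.21 16 [ 0.51  -0.198  0.21 ] [ 0.519 -0.156  0.214]
s 0.24 23 [ 0.5   -0.186  0.244] [ 0.523 -0.166  0.255]
```

View pics/w3.png

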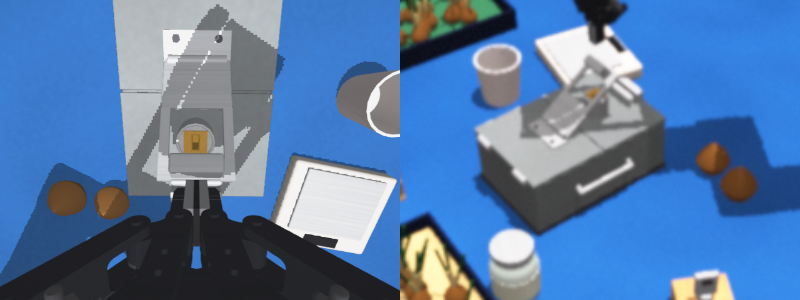

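Hasp now stands at about 0.6 rad with its thumb block edge at x≈0.51, z≈0.21. My finger had slipped off the tip side, so I will press further towards +x and follow the arc.

>>> carry_out(targets=[{"slide":[0.055,0,0],"dr":[0,0,0]},{"slide":[0,0,-0.08],"dr":[0,0,0]},{"slide":[0,0,-0.075],"dr":[0,0,0]},{"slide":[-0.027,0,-0.033],"dr":[0,0,0]},{"slide":[-0.027,0,-0.033],"dr":[0,0,0]},{"slide":[-0.027,0,-0.033],"dr":[0,0,0]},{"slide":[-0.02,0,-0.036],"dr":[0,0,0]},{"slide":[-0.02,0,-0.036],"dr":[0,0,0]},{"slide":[-0.02,0,-0.036],"dr":[0,0,0]},{"slide":[0,0,0],"dr":[0,0,0]}])

```text
t: 6.8
tcp_pos: [0.4893, -0.1809, 0.1774]
orientation: [-0.001, 0.999, 0.035, -0.001]
wrist_force: [-0.6, 0.5, -0.3]
width: 0.0001
gripper_force: 0.0
```

>>> carry_out(targets=[{"slide":[-0.01,0,-0.02],"dr":[0,0,0]},{"slide":[-0.01,0,-0.02],"dr":[0,0,0]},{"slide":[-0.01,-0.01,-0.02],"dr":[0,0,0]},{"slide":[0,0,-0.02],"dr":[0,0,0]},{"slide":[0,0,-0.02],"dr":[0,0,0]},{"slide":[0,0,-0.01],"dr":[0,0,0]},{"slide":[0,0,-0.005],"dr":[0,0,0]},{"slide":[0,0,-0.005],"dr":[0,0,0]},{"slide":[0,0,0],"dr":[0,0,0]},{"slide":[0,0,0],"dr":[0,0,0]}])

```text
t: 7.63
tcp_pos: [0.4857, -0.1835, 0.1548]
orientation: [-0.0, 0.999, 0.035, 0.0]
wrist_force: [0.3, 0.2, -0.3]
width: 0.0001
gripper_force: 0.0
```

```bash
python3 - <<'E'
from h import *
s=r.sense()
im,D=r.snapshot('wrist');im2,D2=r.snapshot('scene')
cv2.imwrite('pics/w4.png',np.hstack([cv2.resize(im[200:,120:520],(400,280)),cv2.resize(im2[120:300,180:420],(400,280))]))
for n,W in [('w',cloud('wrist',D,s)),('s',cloud('scene',D2))]:
    m=(W[...,2]>.12)&(W[...,2]<.26)&(abs(W[...,0]-.56)<.15)&(W[...,1]<-.13)&(W[...,1]>-.225)
    for lo in np.arange(.12,.25,.01):
        q=W[m&(W[...,2]>=lo)&(W[...,2]<lo+.01)]
        if len(q):print(n,round(lo,3),len(q),np.round(q.min(0),3),np.round(q.max(0),3))
E
```

```text
w 0.12 29477 [ 0.45  -0.216  0.12 ] [ 0.603 -0.141  0.13 ]
w 0.13 1170 [ 0.459 -0.209  0.13 ] [ 0.536 -0.157  0.14 ]
w 0.14 8488 [ 0.472 -0.204  0.14 ] [ 0.536 -0.158  0.15 ]
w 0.15 682 [ 0.492 -0.195  0.15 ] [ 0.499 -0.168  0.16 ]
w 0.16 1002 [ 0.492 -0.195  0.16 ] [ 0.499 -0.168  0.17 ]
w 0.17 1067 [ 0.492 -0.195  0.17 ] [ 0.499 -0.168  0.18 ]
w 0.18 1542 [ 0.476 -0.207  0.18 ] [ 0.502 -0.16   0.19 ]
w 0.19 5537 [ 0.475 -0.219  0.19 ] [ 0.503 -0.145  0.2  ]
w 0.2 10400 [ 0.475 -0.225  0.2  ] [ 0.504 -0.138  0.21 ]
w 0.21 11608 [ 0.476 -0.225  0.21 ] [ 0.506 -0.13   0.22 ]
w 0.22 14671 [ 0.48  -0.225  0.22 ] [ 0.507 -0.13   0.23 ]
w 0.23 9118 [ 0.491 -0.225  0.23 ] [ 0.509 -0.13   0.24 ]
w 0.24 954 [ 0.504 -0.199  0.24 ] [ 0.509 -0.162  0.242]
s 0.12 574 [ 0.437 -0.218  0.12 ] [ 0.602 -0.14   0.13 ]
s 0.13 167 [ 0.437 -0.216  0.13 ] [ 0.535 -0.151  0.14 ]
s 0.14 168 [ 0.473 -0.205  0.14 ] [ 0.537 -0.158  0.149]
s 0.15 24 [ 0.476 -0.195  0.15 ] [ 0.5   -0.161  0.159]
s 0.16 29 [ 0.481 -0.195  0.16 ] [ 0.5   -0.168  0.17 ]
s 0.17 27 [ 0.48  -0.191  0.171] [ 0.5   -0.168  0.18 ]
s 0.18 18 [ 0.493 -0.195  0.18 ] [ 0.501 -0.169  0.19 ]
s 0.19 43 [ 0.474 -0.213  0.19 ] [ 0.502 -0.15   0.2  ]
s 0.2 61 [ 0.474 -0.218  0.2  ] [ 0.504 -0.142  0.21 ]
s 0.21 76 [ 0.474 -0.222  0.21 ] [ 0.506 -0.134  0.22 ]
s 0.22 59 [ 0.475 -0.224  0.22 ] [ 0.508 -0.13   0.23 ]
s 0.23 59 [ 0.484 -0.225  0.23 ] [ 0.507 -0.13   0.24 ]
s 0.24 83 [ 0.477 -0.222  0.24 ] [ 0.508 -0.131  0.25 ]
```

View pics/w4.png

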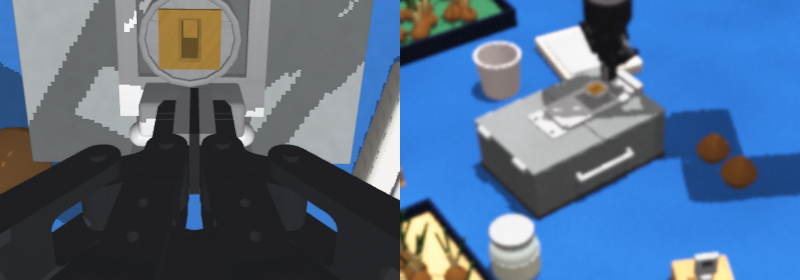

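Wrist view: hasp lies flat, post through its window, and the fingers rest over the thumb block. I will press until the force shows it is on its stop.

>>> carry_out(targets=[{"slide":[0,0,-0.01],"dr":[0,0,0]},{"slide":[0,0,-0.01],"dr":[0,0,0]},{"slide":[0,0,-0.005],"dr":[0,0,0]},{"slide":[0,0,0],"dr":[0,0,0]},{"slide":[0,0,0],"dr":[0,0,0]},{"slide":[0,0,0],"dr":[0,0,0]},{"slide":[0,0,0],"dr":[0,0,0]},{"slide":[0,0,0],"dr":[0,0,0]},{"slide":[0,0,0],"dr":[0,0,0]},{"slide":[0,0,0],"dr":[0,0,0]}])

```text
t: 8.57
tcp_pos: [0.4857, -0.1837, 0.152]
orientation: [0.0, 0.999, 0.035, 0.001]
wrist_force: [-4.9, 2.1, 22.0]
width: -0.0002
gripper_force: 10.8
```

```bash
python3 - <<'E'
from h import *
s=r.sense();im,D=r.snapshot('wrist');W=cloud('wrist',D,s)
print(s['wrist_force'],s['tcp_pos'])
def med(x0,x1,y0,y1,z0=.13,z1=.16):
    m=(W[...,0]>x0)&(W[...,0]<x1)&(W[...,1]>y0)&(W[...,1]<y1)&(W[...,2]>z0)&(W[...,2]<z1)
    q=W[m];return len(q),np.percentile(q[:,2],[10,50,90]).round(4),q.mean(0).round(4)
print('thumbL',med(.472,.492,-.166,-.158));print('thumbR',med(.472,.492,-.204,-.2))
print('post',med(.499,.537,-.2,-.16,.14,.15))
print('top',med(.45,.6,-.13,-.10,.1,.12))
E
```

```text
[-4.92291676  2.13513801 22.03107016] [ 0.4856918  -0.1837034   0.15201612]
thumbL (688, array([0.1346, 0.1432, 0.1442]), array([ 0.4823, -0.1629,  0.1415]))
thumbR (315, array([0.1361, 0.1432, 0.1441]), array([ 0.4841, -0.2016,  0.1418]))
post (7082, array([0.1412, 0.1429, 0.144 ]), array([ 0.5171, -0.1787,  0.1428]))
top (21932, array([0.1087, 0.1096, 0.1104]), array([ 0.5341, -0.115 ,  0.1095]))
```

>>> carry_out(targets=[{"slide":[0,0,0.05],"dr":[0,0,0]},{"slide":[0,0,0.1],"dr":[0,0,0]},{"slide":[0,0,0.15],"dr":[0,0,0]},{"slide":[0,0,0.15],"dr":[0,0,0]},{"slide":[0,0,0.1],"dr":[0,0,0]},{"slide":[0,0,0],"dr":[0,0,0]},{"slide":[0,0,0],"dr":[0,0,0]},{"slide":[0,0,0],"dr":[0,0,0]},{"slide":[0,0,0],"dr":[0,0,0]},{"slide":[0,0,0],"dr":[0,0,0]}])

```text
t: 9.45
tcp_pos: [0.4844, -0.1831, 0.2585]
orientation: [-0.001, 0.999, 0.035, -0.001]
wrist_force: [0.6, 0.2, -0.0]
width: 0.0002
gripper_force: 0.0
```

```bash
python3 - <<'E'
from h import *
s=r.sense();im,D=r.snapshot('wrist');W=cloud('wrist',D,s)
print(s['tcp_pos'],s['orientation'])
m=(abs(W[...,2]-.1435)<.005)&(abs(W[...,0]-.5175)<.03)&(abs(W[...,1]+.179)<.03)
mm=m.astype(np.uint8);n,l,st,c=cv2.connectedComponentsWithStats(mm);print(st[1:],c[1:])
k=1+np.argmax(st[1:,4]);P=W[l==k];print('post',cv2.minEnclosingCircle(P[:,:2].astype(np.float32)),np.median(P[:,2]))
v,u=np.where(l==k);cu,cv=u.mean(),v.mean()
cr=im[int(cv)-50:int(cv)+50,int(cu)-60:int(cu)+60]
hsv=cv2.cvtColor(cr,cv2.COLOR_BGR2HSV)
br=((hsv[...,1]>90)).astype(np.uint8)
ct,h=cv2.findContours(br,cv2.RETR_CCOMP,cv2.CHAIN_APPROX_NONE)
off=np.array([int(cu)-60,int(cv)-50])
def toW(p,z=.1435):
    a=world('wrist',p,.1,s);b=world('wrist',p,.3,s);t=(z-a[2])/(b[2]-a[2]);return a+t*(b-a)
for i,c in enumerate(ct):
    if cv2.contourArea(c)>60:
        q=np.array([toW(p) for p in (c[:,0]+off)])[:,:2].astype(np.float32)
        print(h[0][i],cv2.contourArea(c),cv2.minAreaRect(q),q.mean(0))
m=(abs(W[...,2]-.11)<.003);P=W[m][:,:2].astype(np.float32);print('box',cv2.minAreaRect(P),P.min(0),P.max(0))
cv2.imwrite('pics/lock.png',cv2.resize(cr,None,fx=5,fy=5,interpolation=cv2.INTER_NEAREST))
E
```

```text
[ 0.48443856 -0.18305353  0.25846039] [-7.67867289e-04  9.99383283e-01  3.50866147e-02 -1.18058394e-03]
[[ 281  157   63   63 2814]
 [ 288  227   58    7  204]] [[311.8869936  187.86211798]
 [321.93137255 229.21078431]]
post ((0.5150705575942993, -0.17841483652591705), 0.02052980661392212) 0.14286024669602929
[-1 -1 -1 -1] 1346.5 ((0.5154099464416504, -0.17861215770244598), (0.024034973233938217, 0.023968957364559174), 3.9907829761505127) [ 0.5155439 -0.1785346]
box ((0.5337200164794922, -0.17825359106063843), (0.19696471095085144, 0.17066319286823273), 3.5203678607940674) [ 0.43115297 -0.26851505] [ 0.6368452  -0.08761029]
```

View pics/lock.png

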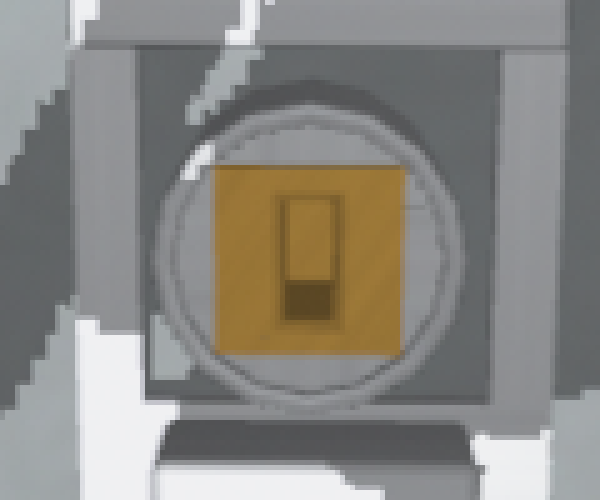

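Crop: keyway is centred on the brass plug, long side along the box x, with the centre at about (308,260) of the crop. Hasp is shut around the post.

>>> carry_out(targets=[{"slide":[0.029,0.19,0],"dr":[0,0,-0.048]},{"slide":[0.029,0.19,0],"dr":[0,0,-0.048]},{"slide":[0.029,0.19,0],"dr":[0,0,-0.048]},{"slide":[0.029,0.19,0],"dr":[0,0,-0.048]},{"slide":[0.029,0.19,0],"dr":[0,0,-0.048]},{"slide":[0.029,0.19,0],"dr":[0,0,-0.048]},{"slide":[0.029,0.19,-0.06],"dr":[0,0,-0.048]},{"slide":[0.029,0.19,-0.06],"dr":[0,0,-0.048]},{"slide":[0.029,0.19,-0.06],"dr":[0,0,-0.048]},{"slide":[0.029,0.19,-0.06],"dr":[0,0,-0.048]}], jaw=0)

```text
t: 10.33
tcp_pos: [0.5429, 0.1984, 0.2106]
orientation: [0.0, 0.976, -0.216, -0.0]
wrist_force: [2.0, -1.7, -0.7]
width: 0.0427
gripper_force: 0.0
```

```bash
python3 - <<'E'
from h import *
import time
r.snapshot('wrist');r.snapshot('wrist')
s=r.sense();im,D=r.snapshot('wrist');W=cloud('wrist',D,s)
print(s['tcp_pos'],rot(s['orientation']).as_matrix().round(3).tolist(),s['joint_vel'])
m=(W[...,2]>.088)&(W[...,2]<.1)&(abs(W[...,0]-.571)<.04)&(abs(W[...,1]-.186)<.04)
P=W[m];print('bow top',len(P),cv2.minAreaRect(P[:,:2].astype(np.float32)),np.median(P[:,2]))
v,u=np.where(m);print(u.mean(),v.mean())
m=(abs(W[...,2]-.04)<.004)&(abs(W[...,0]-.571)<.08)&(abs(W[...,1]-.186)<.08)
P=W[m];print('stand',len(P),cv2.minAreaRect(P[:,:2].astype(np.float32)),np.median(P[:,2]))
cv2.imwrite('pics/w5.png',im)
E
```

```text
[0.54219852 0.20134209 0.20905778] [[0.909, -0.416, -0.004], [-0.416, -0.909, 0.001], [-0.004, 0.0, -1.0]] [-0.06950031 -0.03956683  0.01791285 -0.05675485  0.03846728 -0.11657446]
bow top 816 ((0.5731160640716553, 0.18862979114055634), (0.00982777588069439, 0.03385506942868233), 65.08267974853516) 0.09338500947602894
314.39828431372547 182.6200980392157
stand 9553 ((0.5728762149810791, 0.1889151632785797), (0.08008701354265213, 0.08044405281543732), 64.82504272460938) 0.039606044726406164
```

View pics/w5.png

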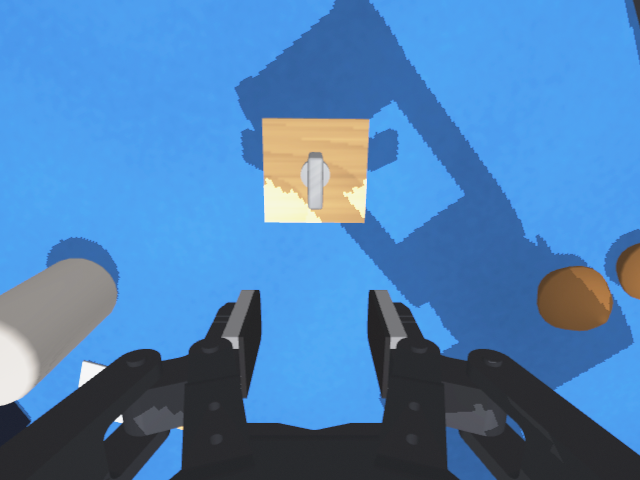

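```bash
python3 - <<'E'
from h import *
for i in range(3):
    s=r.sense();im,D=r.snapshot('wrist');W=cloud('wrist',D,s)
    m=(W[...,2]>.088)&(W[...,2]<.1)&(abs(W[...,0]-.571)<.04)&(abs(W[...,1]-.186)<.04)
    P=W[m];print(np.round(s['tcp_pos'],4),np.abs(s['joint_vel']).max().round(3),np.array(s['joints']).round(3),cv2.minAreaRect(P[:,:2].astype(np.float32)))
E
```

```text
[0.5422 0.1988 0.2098] 0.054 [0.232 0.356 1.593 0.    1.195 2.23 ] ((0.5733349919319153, 0.1887919306755066), (0.00993599183857441, 0.033748649060726166), 65.5840072631836)
[0.5424 0.1972 0.2106] 0.039 [ 0.229  0.355  1.594 -0.     1.196  2.229] ((0.5733094215393066, 0.1886107623577118), (0.009917428717017174, 0.03348132595419884), 64.92369842529297)
[0.5428 0.1962 0.2112] 0.029 [ 2.280e-01  3.540e-01  1.594e+00 -1.000e-03  1.196e+00  2.229e+00] ((0.5733228325843811, 0.18856798112392426), (0.009848850779235363, 0.0333532951772213), 64.69709014892578)
```

>>> carry_out(targets=[{"slide":[0.077,-0.02,0],"dr":[0,0,0]},{"slide":[0.077,-0.021,0],"dr":[0,0,0]},{"slide":[0,0,-0.15],"dr":[0,0,0]},{"slide":[0,0,-0.15],"dr":[0,0,0]},{"slide":[0,0,-0.13],"dr":[0,0,0]},{"slide":[0,0,-0.12],"dr":[0,0,0]},{"slide":[0,0,-0.1],"dr":[0,0,0]},{"slide":[0,0,-0.06],"dr":[0,0,0]},{"slide":[0,0,0],"dr":[0,0,0]},{"slide":[0,0,0],"dr":[0,0,0]}])

```text
t: 11.47
tcp_pos: [0.5742, 0.1873, 0.0702]
orientation: [0.0, 0.977, -0.215, -0.0]
wrist_force: [0.6, -0.3, 1.0]
width: 0.0427
gripper_force: 0.0
```

>>> carry_out(targets=[{"slide":[0,0,0],"dr":[0,0,0]},{"slide":[0,0,0],"dr":[0,0,0]},{"slide":[0,0,0],"dr":[0,0,0]},{"slide":[0,0,0],"dr":[0,0,0]},{"slide":[0,0,0],"dr":[0,0,0]},{"slide":[0,0,0],"dr":[0,0,0]},{"slide":[0,0,0],"dr":[0,0,0]},{"slide":[0,0,0],"dr":[0,0,0]},{"slide":[0,0,0],"dr":[0,0,0]},{"slide":[0,0,0],"dr":[0,0,0]}], jaw=-1, force=60)

```text
t: 12.3
tcp_pos: [0.5746, 0.1879, 0.0711]
orientation: [0.0, 0.977, -0.214, 0.001]
wrist_force: [-1.4, -3.8, 5.9]
width: 0.0093
gripper_force: 60.9
```

>>> carry_out(targets=[{"slide":[0,0,0.05],"dr":[0,0,0]},{"slide":[0,0,0.14],"dr":[0,0,0]},{"slide":[0,0,0.2],"dr":[0,0,0]},{"slide":[0,0,0.2],"dr":[0,0,0]},{"slide":[0,0,0.2],"dr":[0,0,0]},{"slide":[-0.02,-0.1,0],"dr":[0,0,0.04]},{"slide":[-0.03,-0.19,0],"dr":[0,0,0.06]},{"slide":[-0.03,-0.19,0],"dr":[0,0,0.06]},{"slide":[-0.03,-0.19,0],"dr":[0,0,0.06]},{"slide":[-0.03,-0.19,0],"dr":[0,0,0.06]}])

```text
t: 13.13
tcp_pos: [0.5456, 0.0155, 0.2288]
orientation: [-0.0, 0.998, -0.067, 0.001]
wrist_force: [0.5, -0.2, -0.8]
width: 0.0092
gripper_force: 60.0
```

>>> carry_out(targets=[{"slide":[-0.03,-0.19,0],"dr":[0,0,0.06]},{"slide":[-0.03,-0.19,0],"dr":[0,0,0.06]},{"slide":[-0.03,-0.19,0],"dr":[0,0,0.04]},{"slide":[-0.03,-0.19,0],"dr":[0,0,0.037]},{"slide":[-0.03,-0.14,0],"dr":[0,0,0]},{"slide":[-0.03,-0.07,0],"dr":[0,0,0]},{"slide":[0,0,0],"dr":[0,0,0]},{"slide":[0,0,0],"dr":[0,0,0]},{"slide":[0,0,0],"dr":[0,0,0]},{"slide":[0,0,0],"dr":[0,0,0]}])

```text
t: 13.97
tcp_pos: [0.5103, -0.1765, 0.2281]
orientation: [-0.0, 0.999, 0.034, 0.0]
wrist_force: [0.3, 0.2, -0.5]
width: 0.009
gripper_force: 60.0
```

```bash
python3 - <<'E'
from h import *
for i in range(2):
    s=r.sense();im,D=r.snapshot('wrist')
    R=rot(s['orientation']).as_matrix();print(np.round(s['tcp_pos'],4),np.degrees(np.arctan2(R[1,0],R[0,0])).round(2),s['width'],np.array(s['wrist_force']).round(1),np.array(s['torque']).round(2))
W=cloud('wrist',D,s)
m=(abs(W[...,2]-.11)<.003);P=W[m][:,:2].astype(np.float32);print('box',cv2.minAreaRect(P))
cv2.imwrite('pics/w6.png',im[100:480,160:480])
E
```

```text
[ 0.5103 -0.1765  0.2281] 3.91 0.009028839976547257 [ 0.3  0.2 -0.5] [-0.   -0.03  0.04]
[ 0.5103 -0.1764  0.228 ] 3.93 0.008839751760545776 [ 0.2  0.3 -1.3] [-0.01 -0.03  0.  ]
box ((0.543049693107605, -0.1774979829788208), (0.21619221568107605, 0.1709032952785492), 3.564870595932007)
```

View pics/w6.png

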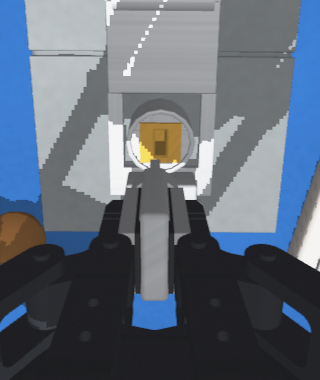

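Key hangs straight in the fingers with the keyway at (160,145). I'll shift to the computed spot and lower gently.

>>> carry_out(targets=[{"slide":[0.033,-0.01,0],"dr":[0,0,0]},{"slide":[0,0,0],"dr":[0,0,0]},{"slide":[0,0,-0.05],"dr":[0,0,0]},{"slide":[0,0,-0.05],"dr":[0,0,0]},{"slide":[0,0,-0.02],"dr":[0,0,0]},{"slide":[0,0,-0.015],"dr":[0,0,0]},{"slide":[0,0,-0.015],"dr":[0,0,0]},{"slide":[0,0,-0.015],"dr":[0,0,0]},{"slide":[0,0,0],"dr":[0,0,0]},{"slide":[0,0,0],"dr":[0,0,0]}])

```text
t: 14.9
tcp_pos: [0.5166, -0.1797, 0.1948]
orientation: [-0.0, 0.999, 0.034, -0.0]
wrist_force: [0.5, -0.2, 0.1]
width: 0.0088
gripper_force: 60.0
```

>>> carry_out(targets=[{"slide":[0,0,-0.01],"dr":[0,0,0]},{"slide":[0,0,-0.01],"dr":[0,0,0]},{"slide":[0,0,-0.01],"dr":[0,0,0]},{"slide":[0,0,-0.01],"dr":[0,0,0]},{"slide":[0,0,-0.01],"dr":[0,0,0]},{"slide":[0,0,-0.01],"dr":[0,0,0]},{"slide":[0,0,0],"dr":[0,0,0]},{"slide":[0,0,0],"dr":[0,0,0]},{"slide":[0,0,0],"dr":[0,0,0]},{"slide":[0,0,0],"dr":[0,0,0]}])

```text
t: 15.73
tcp_pos: [0.5168, -0.1797, 0.183]
orientation: [0.0, 0.999, 0.034, 0.0]
wrist_force: [0.5, -0.1, -1.3]
width: 0.009
gripper_force: 60.0
```

>>> carry_out(targets=[{"slide":[0,0,-0.01],"dr":[0,0,0]},{"slide":[0,0,-0.01],"dr":[0,0,0]},{"slide":[0,0,-0.01],"dr":[0,0,0]},{"slide":[0,0,-0.01],"dr":[0,0,0]},{"slide":[0,0,-0.005],"dr":[0,0,0]},{"slide":[0,0,-0.005],"dr":[0,0,0]},{"slide":[0,0,0],"dr":[0,0,0]},{"slide":[0,0,0],"dr":[0,0,0]},{"slide":[0,0,0],"dr":[0,0,0]},{"slide":[0,0,0],"dr":[0,0,0]}])

```text
t: 16.57
tcp_pos: [0.5169, -0.1798, 0.175]
orientation: [0.0, 0.999, 0.034, 0.001]
wrist_force: [-5.2, 2.0, 18.2]
width: 0.0087
gripper_force: 63.0
```

>>> carry_out(targets=[{"slide":[0,0,0.003],"dr":[0,0,-0.08]},{"slide":[0,0,0],"dr":[0,0,-0.08]},{"slide":[0,-0.001,0],"dr":[0,0,-0.08]},{"slide":[0,-0.001,0],"dr":[0,0,-0.08]},{"slide":[0,-0.001,0],"dr":[0,0,-0.08]},{"slide":[-0.001,-0.001,0],"dr":[0,0,-0.08]},{"slide":[0,0,0],"dr":[0,0,-0.04]},{"slide":[0,0,0],"dr":[0,0,0]},{"slide":[0,0,0],"dr":[0,0,0]},{"slide":[0,0,0],"dr":[0,0,0]}])

```text
t: 17.4
tcp_pos: [0.5167, -0.1812, 0.175]
orientation: [0.001, 0.972, -0.236, 0.001]
wrist_force: [-3.4, -0.9, 13.0]
width: 0.0093
gripper_force: 62.0
```

```bash
cat > st.py <<'E'
from h import *
s=r.sense();R=rot(s['orientation']).as_matrix();print(np.round(s['tcp_pos'],4),'yaw',np.degrees(np.arctan2(R[1,0],R[0,0])).round(2),s['width'],np.array(s['wrist_force']).round(1),np.array(s['torque']).round(2),np.array(s['joints']).round(2),s['t'])
E
python3 st.py
```

```text
[ 0.5167 -0.1812  0.175 ] yaw -27.34 0.009254271566502636 [-3.4 -0.9 13. ] [-0.07  0.77 -0.01] [-0.46  0.35  1.7  -0.    1.09  1.59] 17.4
```

>>> carry_out(targets=[{"slide":[0,0,0],"dr":[0,0,-0.08]},{"slide":[-0.001,0,0],"dr":[0,0,-0.08]},{"slide":[0,-0.001,0],"dr":[0,0,-0.08]},{"slide":[-0.001,0,0],"dr":[0,0,-0.08]},{"slide":[0,-0.001,0],"dr":[0,0,-0.08]},{"slide":[-0.001,0,0],"dr":[0,0,-0.08]},{"slide":[0,-0.001,0],"dr":[0,0,-0.08]},{"slide":[0,0,0],"dr":[0,0,-0.06]},{"slide":[0,0,0],"dr":[0,0,0]},{"slide":[0,0,0],"dr":[0,0,0]}])

```text
t: 18.23
tcp_pos: [0.5157, -0.1823, 0.175]
orientation: [0.001, 0.846, -0.534, 0.001]
wrist_force: [-5.6, -2.7, 12.5]
width: 0.0093
gripper_force: 62.0
```

```bash
python3 st.py
```

```text
[ 0.5157 -0.1823  0.175 ] yaw -64.54 0.009279716860829575 [-5.6 -2.7 12.5] [-0.32  1.02 -0.03] [-0.46  0.35  1.7  -0.    1.09  2.23] 18.2333
```

>>> carry_out(targets=[{"slide":[0,0,0],"dr":[0,0,-0.02]},{"slide":[0,0,0],"dr":[0,0,-0.02]},{"slide":[0,0,0],"dr":[0,0,-0.02]},{"slide":[0,0,0],"dr":[0,0,-0.02]},{"slide":[0,0,0],"dr":[0,0,0]},{"slide":[0,0,0],"dr":[0,0,0]},{"slide":[0,0,0],"dr":[0,0,0]},{"slide":[0,0,0],"dr":[0,0,0]},{"slide":[0,0,0],"dr":[0,0,0]},{"slide":[0,0,0],"dr":[0,0,0]}])

```text
t: 19.07
tcp_pos: [0.5155, -0.1824, 0.175]
orientation: [0.001, 0.823, -0.568, 0.001]
wrist_force: [-6.4, -2.4, 12.6]
width: 0.0092
gripper_force: 62.3
```

```bash
python3 st.py
```

```text
[ 0.5155 -0.1824  0.175 ] yaw -69.27 0.009196192536003499 [-6.4 -2.4 12.6] [-0.43  1.19  0.48] [-0.46  0.35  1.7  -0.    1.09  2.32] 19.0667
```

>>> carry_out(targets=[{"slide":[0,0.001,0],"dr":[0,0,0.08]},{"slide":[0.001,0,0],"dr":[0,0,0.1]},{"slide":[0,0.001,0],"dr":[0,0,0.1]},{"slide":[0.001,0,0],"dr":[0,0,0.1]},{"slide":[0,0.001,0],"dr":[0,0,0.1]},{"slide":[0.001,0,0],"dr":[0,0,0.1]},{"slide":[0,0.001,0],"dr":[0,0,0.1]},{"slide":[0.001,0.001,0],"dr":[0,0,0.1]},{"slide":[0,0.001,0],"dr":[0,0,0.1]},{"slide":[0,0.001,0],"dr":[0,0,0.1]}])

```text
t: 19.9
tcp_pos: [0.5175, -0.1796, 0.175]
orientation: [-0.0, 0.996, -0.09, 0.001]
wrist_force: [-0.9, 2.8, 11.9]
width: 0.0091
gripper_force: 62.0
```

>>> carry_out(targets=[{"slide":[0,0,0],"dr":[0,0,0.08]},{"slide":[0,0,0],"dr":[0,0,0.08]},{"slide":[0,0,0],"dr":[0,0,0.06]},{"slide":[0,0,0],"dr":[0,0,0.04]},{"slide":[0,0,0],"dr":[0,0,0]},{"slide":[0,0,0],"dr":[0,0,0]},{"slide":[0,0,0],"dr":[0,0,0]},{"slide":[0,0,0],"dr":[0,0,0]},{"slide":[0,0,0],"dr":[0,0,0]},{"slide":[0,0,0],"dr":[0,0,0]}])

```text
t: 20.73
tcp_pos: [0.5173, -0.1789, 0.175]
orientation: [-0.001, 0.999, 0.044, 0.001]
wrist_force: [-1.2, 4.3, 12.9]
width: 0.0089
gripper_force: 62.1
```

```bash
python3 st.py
```

```text
[ 0.5173 -0.1789  0.175 ] yaw 5.04 0.00886323009935997 [-1.2  4.3 12.9] [0.98 0.4  0.07] [-0.46  0.35  1.7   0.    1.09  1.02] 20.7333
```

>>> carry_out(targets=[{"slide":[0,0,0],"dr":[0,0,0.03]},{"slide":[0,0,0],"dr":[0,0,0.03]},{"slide":[0,0,0],"dr":[0,0,0.02]},{"slide":[0,0,0],"dr":[0,0,0.02]},{"slide":[0,0,0],"dr":[0,0,0.01]},{"slide":[0,0,0],"dr":[0,0,0]},{"slide":[0,0,0],"dr":[0,0,0]},{"slide":[0,0,0],"dr":[0,0,0]},{"slide":[0,0,0],"dr":[0,0,0]},{"slide":[0,0,0],"dr":[0,0,0]}])

```text
t: 21.57
tcp_pos: [0.5172, -0.1792, 0.175]
orientation: [-0.0, 0.995, 0.101, 0.001]
wrist_force: [-1.7, 3.3, 12.6]
width: 0.0088
gripper_force: 62.2
```

```bash
python3 st.py
```

```text
[ 0.5172 -0.1792  0.175 ] yaw 11.62 0.00875855283820506 [-1.7  3.3 12.6] [ 0.74  0.55 -0.1 ] [-0.46  0.35  1.7   0.    1.09  0.91] 21.5667
```

```bash
python3 - <<'E'
from h import *
s=r.sense();im,D=r.snapshot('wrist')
cv2.imwrite('pics/w7.png',cv2.resize(im[130:330,210:430],None,fx=2.7,fy=2.7))
E
```

```text
(no output)
```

View pics/w7.png

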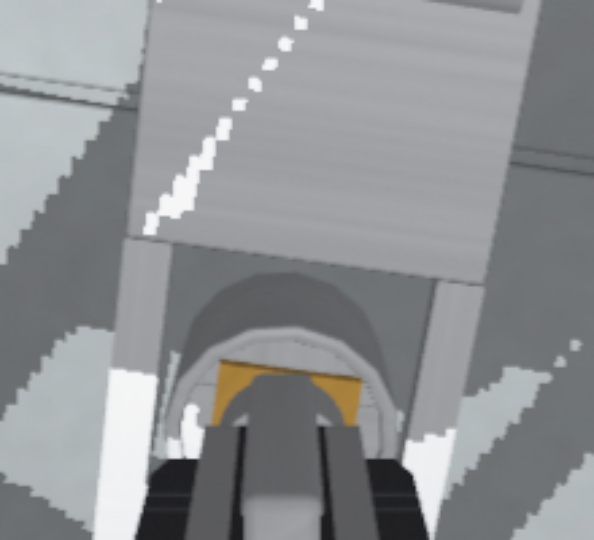

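Plug's brass edge (220,361)–(362,380) is parallel to the hasp edge, so the plug is home. I'll centre the key in its play and draw it out.

>>> carry_out(targets=[{"slide":[0,0,0.003],"dr":[0,0,-0.04]},{"slide":[0,0,0],"dr":[0,0,-0.04]},{"slide":[0,0,0],"dr":[0,0,-0.03]},{"slide":[0,0,0.02],"dr":[0,0,0]},{"slide":[0,0,0.03],"dr":[0,0,0]},{"slide":[0,0,0.04],"dr":[0,0,0]},{"slide":[0,0,0.05],"dr":[0,0,0]},{"slide":[0,0,0.05],"dr":[0,0,0]},{"slide":[0,0,0.06],"dr":[0,0,0]},{"slide":[0,0,0.05],"dr":[0,0,0]}])

```text
t: 22.45
tcp_pos: [0.517, -0.1799, 0.2358]
orientation: [0.0, 0.999, 0.044, 0.001]
wrist_force: [-0.5, 0.4, -1.2]
width: 0.0091
gripper_force: 60.0
```

```bash
python3 - <<'E'
import st
from h import *
s=r.sense();im,D=r.snapshot('wrist')
W=cloud('wrist',D,s);m=(abs(W[...,2]-.1435)<.006)&(abs(W[...,0]-.517)<.04)&(abs(W[...,1]+.179)<.04)
hsv=cv2.cvtColor(im,cv2.COLOR_BGR2HSV);b=((hsv[...,1]>90)&m).astype(np.uint8)
ct,_=cv2.findContours(b,cv2.RETR_EXTERNAL,cv2.CHAIN_APPROX_NONE);c=max(ct,key=cv2.contourArea)
v,u=np.where(b);print(cv2.minAreaRect(W[b>0][:,:2].astype(np.float32)),b.sum())
cv2.imwrite('pics/w8.png',cv2.resize(im[130:430,180:460],None,fx=2,fy=2))
E
```

```text
[ 0.517  -0.1799  0.2358] yaw 5.06 0.009088866253823213 [-0.5  0.4 -1.2] [-0.02 -0.08 -0.02] [-0.46  0.29  1.63  0.    1.22  1.02] 22.45
((0.5148796439170837, -0.17842690646648407), (0.025595206767320633, 0.02453966625034809), 4.094702243804932) 1189
```

View pics/w8.png

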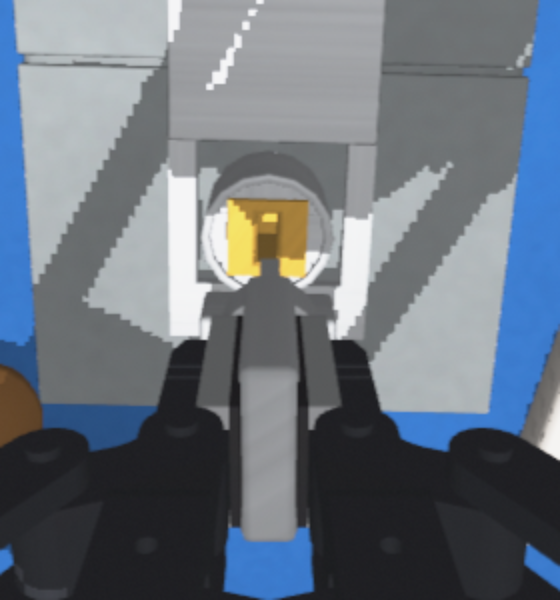

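Key is drawn out and the plug is square and home. Now back to the stand.

>>> carry_out(targets=[{"slide":[0.0288,0.1,0.03],"dr":[0,0,-0.03]},{"slide":[0.0288,0.19,0],"dr":[0,0,-0.052]},{"slide":[0.0288,0.19,0],"dr":[0,0,-0.052]},{"slide":[0.0288,0.195,0],"dr":[0,0,-0.052]},{"slide":[0.0288,0.195,0],"dr":[0,0,-0.052]},{"slide":[0.0288,0.195,0],"dr":[0,0,-0.052]},{"slide":[0.0288,0.195,0],"dr":[0,0,-0.052]},{"slide":[0.0288,0.195,0],"dr":[0,0,-0.052]},{"slide":[0.0288,0.19,0],"dr":[0,0,-0.052]},{"slide":[0.0288,0.194,0],"dr":[0,0,-0.052]}])

```text
t: 23.33
tcp_pos: [0.5742, 0.1901, 0.2404]
orientation: [-0.0, 0.976, -0.216, 0.0]
wrist_force: [-0.1, -1.0, -1.4]
width: 0.009
gripper_force: 60.0
```

>>> carry_out(targets=[{"slide":[0,0,-0.1],"dr":[0,0,0]},{"slide":[0,0,-0.15],"dr":[0,0,0]},{"slide":[0,0,-0.15],"dr":[0,0,0]},{"slide":[0,0,-0.1],"dr":[0,0,0]},{"slide":[0,0,-0.05],"dr":[0,0,0]},{"slide":[0,0,0],"dr":[0,0,0]},{"slide":[0,0,0],"dr":[0,0,0]},{"slide":[0,0,0],"dr":[0,0,0]},{"slide":[0,0,0],"dr":[0,0,0]},{"slide":[0,0,0],"dr":[0,0,0]}])

```text
t: 24.17
tcp_pos: [0.5754, 0.1883, 0.1316]
orientation: [-0.001, 0.977, -0.215, 0.001]
wrist_force: [0.9, 0.1, -0.3]
width: 0.009
gripper_force: 60.0
```

```bash
python3 - <<'E'
import st
from h import *
s=r.sense();im,D=r.snapshot('wrist');W=cloud('wrist',D,s)
m=(abs(W[...,2]-.04)<.004)&(abs(W[...,0]-.573)<.06)&(abs(W[...,1]-.188)<.06)
P=W[m];print('stand',len(P),cv2.minAreaRect(P[:,:2].astype(np.float32)))
E
```

```text
[0.5754 0.1883 0.1316] yaw -24.84 0.008955158345558146 [ 0.9  0.1 -0.3] [-0.01 -0.04 -0.01] [0.2  0.48 1.62 0.   1.05 2.21] 24.1667
stand 13666 ((0.5730656981468201, 0.1886381208896637), (0.08042247593402863, 0.08055702596902847), 64.79904174804688)
```

>>> carry_out(targets=[{"slide":[-0.004,-0.002,-0.05],"dr":[0,0,0]},{"slide":[0,0,-0.05],"dr":[0,0,0]},{"slide":[0,0,-0.04],"dr":[0,0,0]},{"slide":[0,0,-0.02],"dr":[0,0,0]},{"slide":[0,0,-0.015],"dr":[0,0,0]},{"slide":[0,0,-0.015],"dr":[0,0,0]},{"slide":[0,0,-0.015],"dr":[0,0,0]},{"slide":[0,0,-0.015],"dr":[0,0,0]},{"slide":[0,0,0],"dr":[0,0,0]},{"slide":[0,0,0],"dr":[0,0,0]}])

```text
t: 25.05
tcp_pos: [0.5734, 0.1877, 0.086]
orientation: [-0.0, 0.977, -0.215, -0.0]
wrist_force: [0.1, 0.2, -1.2]
width: 0.0091
gripper_force: 60.2
```

```bash
python3 st.py
```

```text
[0.5734 0.1877 0.086 ] yaw -24.83 0.009091298256342943 [ 0.1  0.2 -1.2] [ 0.02 -0.01  0.07] [0.2  0.53 1.65 0.   0.95 2.21] 25.05
```

Inside the slot by 11 mm, no force. 15 mm more.

>>> carry_out(targets=[{"slide":[0.002,0,-0.015],"dr":[0,0,0]},{"slide":[0.002,0,-0.015],"dr":[0,0,0]},{"slide":[0,0,-0.015],"dr":[0,0,0]},{"slide":[0,0,-0.01],"dr":[0,0,0]},{"slide":[0,0,-0.01],"dr":[0,0,0]},{"slide":[0,0,-0.01],"dr":[0,0,0]},{"slide":[0,0,-0.004],"dr":[0,0,0]},{"slide":[0,0,0],"dr":[0,0,0]},{"slide":[0,0,0],"dr":[0,0,0]},{"slide":[0,0,0],"dr":[0,0,0]}])

```text
t: 25.88
tcp_pos: [0.5743, 0.1877, 0.0711]
orientation: [-0.0, 0.977, -0.215, 0.0]
wrist_force: [-2.1, -0.5, 7.3]
width: 0.0095
gripper_force: 61.5
```

Seated (contact at 0.071). Release, then rise.

>>> carry_out(targets=[{"slide":[0,0,0],"dr":[0,0,0]},{"slide":[0,0,0],"dr":[0,0,0]},{"slide":[0,0,0],"dr":[0,0,0]},{"slide":[0,0,0],"dr":[0,0,0]},{"slide":[0,0,0],"dr":[0,0,0]},{"slide":[0,0,0],"dr":[0,0,0]},{"slide":[0,0,0],"dr":[0,0,0]},{"slide":[0,0,0.02],"dr":[0,0,0]},{"slide":[0,0,0.05],"dr":[0,0,0]},{"slide":[0,0,0.08],"dr":[0,0,0]}], jaw=0)

```text
t: 26.72
tcp_pos: [0.5731, 0.1875, 0.0998]
orientation: [0.001, 0.977, -0.215, -0.001]
wrist_force: [1.0, 0.2, 0.9]
width: 0.0426
gripper_force: 0.0
```

>>> carry_out(targets=[{"slide":[0,0,0.1],"dr":[0,0,0]},{"slide":[0,0,0.15],"dr":[0,0,0]},{"slide":[0,0,0.15],"dr":[0,0,0]},{"slide":[0,0,0.15],"dr":[0,0,0]},{"slide":[-0.15,0.07,0],"dr":[0,0,0]},{"slide":[0,0,0],"dr":[0,0,0]},{"slide":[0,0,0],"dr":[0,0,0]},{"slide":[0,0,0],"dr":[0,0,0]},{"slide":[0,0,0],"dr":[0,0,0]},{"slide":[0,0,0],"dr":[0,0,0]}])

```text
t: 27.55
tcp_pos: [0.5446, 0.2014, 0.2098]
orientation: [0.0, 0.977, -0.215, -0.0]
wrist_force: [0.0, -0.5, -0.2]
width: 0.0429
gripper_force: 0.0
```

```bash
python3 - <<'E'
import st
from h import *
s=r.sense();im,D=r.snapshot('wrist');W=cloud('wrist',D,s)
b=(abs(W[...,0]-.573)<.045)&(abs(W[...,1]-.188)<.045)
for n,lo,hi in [('stand',.036,.044),('collar',.048,.056),('bow',.088,.1)]:
    P=W[b&(W[...,2]>lo)&(W[...,2]<hi)];print(n,len(P),cv2.minAreaRect(P[:,:2].astype(np.float32)),np.median(P[:,2]))
im2,D2=r.snapshot('top');T=cloud('top',D2);cv2.imwrite('pics/top1.png',im2)
m=(abs(T[...,0]-.482)<.009)&(abs(T[...,1]+.183)<.02);print('thumb z',np.nanpercentile(T[m][:,2],[25,50,75,95]))
m=(abs(T[...,0]-.516)<.016)&(abs(T[...,1]+.1785)<.016);print('post z',np.nanmedian(T[m][:,2]))
for q in ['jar','cup','corm_a','sprayer','knife']:
    print(q,[(f['uv'],round(f['conf'],2)) for f in r.find_in('top',q)[:2]])
E
```

```text
[0.5446 0.2014 0.2098] yaw -24.86 0.0428664037736217 [ 0.  -0.5 -0.2] [0.02 0.03 0.04] [ 0.24  0.36  1.59 -0.    1.19  2.24] 27.55
stand 8841 ((0.5728021860122681, 0.18879272043704987), (0.08034198731184006, 0.07996930927038193), 64.69243621826172) 0.039563628146470076
collar 242 ((0.5772379636764526, 0.18823778629302979), (0.021765416488051414, 0.025332393124699593), 62.175376892089844) 0.0516173417644404
bow 821 ((0.5733981132507324, 0.19017794728279114), (0.009965724311769009, 0.0339173823595047), 64.82157897949219) 0.0932927624461785
thumb z [0.14178269 0.14371352 0.14579244 0.14854708]
post z 0.1429737431779461
jar [([484.7, 244.0], 0.72), ([303.5, 160.8], 0.69)]
cup [([483.1, 241.1], 0.93), ([225.7, 241.8], 0.67)]
corm_a [([329.9, 325.8], 0.98), ([300.3, 327.8], 0.91)]
sprayer [([228.4, 240.5], 0.33)]
knife []
```

```bash
python3 -c "
from plant import r
print(r.hand_in())"
```

```text
the job is handed in; nothing more can be done
None
```

The job is handed in at about 28 s: the hasp is shut under its catch, the key was pushed in, turned to its stop and back home, and it is back upright and fully down in the stand. Two things are less certain: an early push on the hasp slipped off its tip and read about 110 N at the wrist (limit 120), and the last overhead check found the corms, cup and jar in place but could not confirm the sprayer and knife.

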